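Open the barred stone drawer

TASK

The next step of the landscape needs the small brown rock, which lies in one of the two drawers of the little wooden chest. With a fingertip push the chest's sliding bar all the way aside, so that this drawer is free and the other stays barred; then hook a fingertip behind the lip of its front from inside and draw the drawer gently out to its stop. Do not pinch the drawer front, and leave the rock lying untouched in the drawer, the other drawer shut with the brush in it, and the jar and the blower undisturbed.

Things in the scene. Friction and masses are not known exactly. Their poses are not given: they have to be found in the camera images.
- chest: Low wooden chest, fixed on the table, 200 deep (x) x 264 wide (y) x 76 mm high. Origin: centre of its underside, on the table. x points from its front to its back (the front faces the robot, roughly), y to its left seen along +x, z up. Fronts at x = -100 mm; centre post y -16 to +16 mm. A clear cover, top 74 mm high, covers the drawers from x = -45 mm to the back; ahead of it they are open above.
- bar (a joint): Dark wooden bar, 104 mm long, with brass end plates, in a strap on the front of the centre post; slides along chest y. 0: middle, bars both drawers (starts within 8 mm of it). +0.040 m: stop, fully to chest +y, frees the right drawer, bars the left. -0.040: frees the left, bars the right. A drawer is free from 0.036 on. Stays where left; 1 to 3 N move it. A barred drawer yields only about 3 mm.
- bar_end_left (a point): Centre of the outer face of the bar's left (+y) brass end plate, the face to push towards -y of the chest. The plate is 17 mm deep (chest x) x 23 mm high, its centre 48 mm above the table and 11.5 mm in front of the drawer fronts. Axes as the chest's.
- bar_end_right (a point): The same on the bar's right (-y) end, to be pushed towards +y of the chest.
- drawer_left (a joint): Left drawer (the one at +y of the chest, its middle at chest y = +69 mm). 0: shut; grows as it is drawn out along the chest's -x axis; 0.120 m: stop. Runs with 1 to 3 N and stays where it is left.
- drawer_right (a joint): Right drawer (middle at chest y = -69 mm), otherwise the same.
- lip_left (a point): Left drawer: middle of the top inner edge of its 16 mm thick, 104 mm wide front board, 76 mm above the table; moves with it; axes as the chest's. Behind it (+x) is an open finger well, 94 mm wide (y), floor 17 mm above the table. It ends 39 mm behind the lip at the cover's edging (when shut) and 41 mm behind at a batten 42 mm high, which parts it from the bed.
- lip_right (a point): Right drawer: the same point of its front board.
- bed_left (a point): Centre of the left drawer's bed (115 x 94 mm, floor 17 mm above the table), where things lie; moves with the drawer.
- bed_right (a point): Centre of the right drawer's bed.
- rock_brown: Small light-brown rock, 30 x 60 x 24 mm, lying in one of the two drawers (left or right, it varies), under the clear cover. Origin: centre of its underside.
- hake_brush: Flat brush with a wooden handle and pale hair, 82 x 37 x 9 mm, lying in the other drawer. Origin: centre of its underside.
- powder_jar: Straight glass jar of white powder with a cork, 44 mm wide, 70 mm high, on the table right of and behind the chest; to be left alone. Origin: centre of its underside.
- blower: Red rubber blower bulb with a brass nozzle, 110 x 49 x 44 mm, lying on the table to the right in front of the chest; to be left alone. Origin: centre of its underside.

How it is judged (in metres and radians):
On the way, in this order (a step that is already met when the one before it is completed fails the run):
1. the bar is pushed aside, off the drawer with the rock, both drawers still shut (((y of rock_brown in the frame of chest above 0 m and value of joint bar below -0.036 m) or (y of rock_brown in the frame of chest below 0 m and value of joint bar above 0.036 m)) and value of joint each of drawer_left, drawer_right below 0.006 m), for 0.1 s.
2. the drawer with the rock is drawn out to its stop (((y of rock_brown in the frame of chest above 0 m and value of joint drawer_left above 0.112 m) or (y of rock_brown in the frame of chest below 0 m and value of joint drawer_right above 0.112 m))), for 0.2 s.
At the end, for the whole second after the job is handed in: The drawer with the rock is out by more than 112 of 120 mm and still, the other is shut (under 6 mm), the bar is over 36 of 40 mm to the other drawer's side, and rock and brush lie at rest in their drawers (((y of rock_brown in the frame of chest above 0 m and value of joint bar below -0.036 m and value of joint drawer_left above 0.112 m and value of joint drawer_right below 0.006 m and velocity of joint drawer_left below 0.01 m/s and horizontal distance between rock_brown and bed_left below 0.06 m and horizontal distance between hake_brush and bed_right below 0.06 m) or (y of rock_brown in the frame of chest below 0 m and value of joint bar above 0.036 m and value of joint drawer_right above 0.112 m and value of joint drawer_left below 0.006 m and velocity of joint drawer_right below 0.01 m/s and horizontal distance between rock_brown and bed_right below 0.06 m and horizontal distance between hake_brush and bed_left below 0.06 m)) and height (world z) of each of rock_brown, hake_brush below 0.03 m and linear speed of each of rock_brown, hake_brush below 0.02 m/s); the robot touches nothing.
It fails at once if a drawer front is pinched between the fingers (pressed from outside and inside at once) ((contact force between the fingers and drawer_left_c0 above 1.5 N and (contact force between the fingers and drawer_left_c1 above 1.5 N or contact force between the fingers and drawer_left_c2 above 1.5 N)) or (contact force between the fingers and drawer_right_c0 above 1.5 N and (contact force between the fingers and drawer_right_c1 above 1.5 N or contact force between the fingers and drawer_right_c2 above 1.5 N))).
It fails at once if the rock or the brush in the drawers is touched or lifted (contact force between the fingers and rock_brown above 0.5 N or contact force between the fingers and hake_brush above 0.5 N or height (world z) of any of rock_brown, hake_brush above 0.05 m).
It fails at once if a drawer is jerked (faster than 0.4 m/s) (velocity of joint any of drawer_left, drawer_right above 0.4 m/s).
It fails at once if the other drawer is opened ((y of rock_brown in the frame of chest above 0 m and value of joint drawer_right above 0.012 m) or (y of rock_brown in the frame of chest below 0 m and value of joint drawer_left above 0.012 m)).
It fails at once if the jar or the blower is shifted or tipped (distance of any of powder_jar, blower from where it was at the start of the episode above 0.02 m or angle between any of powder_jar, blower's own z axis and vertical above 0.3 rad).
It also fails if it takes over 43 s, if anything falls off the work surface, if the arm or the gripper's body presses on something with over 40 N, if the wrist force passes 120 N, or if a joint passes its speed limit or range.

ROBOT

A 6-joint arm with a two-finger parallel gripper is mounted at the origin on a cart in front of the work surface, level with it; the furniture and walls round the work are solid. World frame = base frame: x ahead of the robot, y to its left, z up, the work surface at z = 0. Lengths are in m, angles in degrees, forces in N, time in s.
With the tool pointing down it reaches from about 0.4 to 0.825 m from the base axis. Payload 7 kg.
Tool frame: the origin (TCP) lies at the centre of the arm's flange, where the gripper is bolted on; the fingertips stand 178 mm ahead of it and the grasp point (between the pads) lies 159 mm ahead of it; x points along the fingers, y is the direction in which the jaws open and shut, and the axes are right-handed (so a half turn about x gives the same grasp; the last joint's range is limited). The gripper opens to 88 mm and grips with 3 to 60 N. Pads are 19 mm wide; open, the fingers measure 130 mm over their backs; the gripper's body (78 mm by 193 mm) begins 47 mm behind the grasp point.
Start: joints at [85.319, 20.546, 0.682, 0, -70.136, -16.507], TCP at [0.244, 0.629, 0.405] pointing down, gripper open.
Joint ranges: [-176.03, 176.03], [-82.01, 121.73], [-58.28, 71.71], [-173.87, 95.51], [-174.79, -0.11], [-173.66, 173.66]. Speed limits (degrees/s): [136.94, 136.94, 172.46, 180, 180, 180].

INTERFACE

Orientations are given as [roll, pitch, yaw] about the fixed x, y, z axes, in that order (R = Rz(yaw) Ry(pitch) Rx(roll)).
In Python, from plant import ctrl gives the robot as it stands. The module is installed in compiled form; this text tells all that it offers.
- The arm moves only by the shell command python3 -m inch 'ROWS'. ROWS is JSON, one flat list of numbers, 7 for each row, row after row: the shift along the tool's x, y, z in m, then the turn, a rotation vector about the tool's x, y, z in degrees, then the finger opening in m, from 0 to 0.0876. In form: [dx, dy, dz, rx, ry, rz, hand, dx, dy, dz, rx, ry, rz, hand, ...]. A call has 1 to 20 rows; each row shifts and turns the pose as measured when the row begins, along the tool's axes as they then stand; what a row does not reach is not made up. A row lasts 1/8 s, in which the tool goes at most 62.5 mm and 10.7 degrees, less where a joint would pass 70% of its speed; a pose out of reach is approached as far as the arm can. A call with a gripper value outside its range is refused whole. The fingers move at their own pace and stop on an object; the grip force is fixed at half the most. Time passes only in rows, so rows that do not move let the fingers close. It gives the time, the measured TCP pose, the force and the opening at its end, in the units of the state.
- ctrl.get_obs(): the state, without advancing time (a new reading comes with each control period).
- ctrl.snapshot(name): name is "scene" or "top"; returns a dict with "color" (420x560x3 uint8, red, green, blue), "depth" (420x560 float32, m along the optical axis (not along the pixel's ray), 0 where there is no reading), "K" (3x3 intrinsics, pixels), "position" and "attitude" of the camera in the world. Camera axes: x right, y up, looking along -z (the intrinsics and any distortion apply to the point x, -y, -z); pixel columns grow to the right and rows downward; lengths in m; the calibration is good to about 2 mm. A picture is of the moment at which its call begins.
- ctrl.close_job(): hands the job in, once; it reports no verdict.
The state is a dict: "clock": time; "joint_pos": joint angles; "qvel": joint speeds; "tau": joint torques, N m; "tool_pos": TCP position; "orientation": TCP orientation; "force": force on the tool from outside, world axes, zero at the start; "moment": the same for the moment, N m; "opening": finger opening in m.
Only numpy, scipy, OpenCV 4.12 (cv2) and the standard library are available. Lean on these libraries where they do the work, as an engineer would, in place of code of your own. Each camera call takes 0.05 s, during which the arm holds its last target.

## Working session

There is one attempt and no reset: what is moved stays moved. The work goes in short steps, Python scripts to look and compute and a shell command to move; the robot and the scene stay as the last step left them, time stands still between calls to the robot, and variables do not carry over. Pictures are saved under pics/ and viewed, and the job is handed in when it is done.

```bash
mkdir -p pics; python3 - <<'E'
from plant import ctrl
import cv2,numpy as np
print(ctrl.get_obs())
for n in("scene","top"):
    s=ctrl.snapshot(n); cv2.imwrite(f"pics/{n}0.png",s["color"][:,:,::-1]); np.savez(f"{n}0.npz",**s)
    print(n,s["K"],s["position"],s["attitude"])
E
```

```text
{'clock': 0.0, 'joint_pos': array([ 8.53191396e+01,  2.05906593e+01,  6.31853393e-01, -2.00056706e-02,
       -7.01358324e+01, -1.65099254e+01]), 'qvel': array([-0.0662226 ,  0.05328316,  0.12560525,  0.05090542, -0.05253865,
        0.03194528]), 'tau': array([ 2.67234309e-04, -5.82714307e+01,  2.93051237e+01,  6.99689224e+00,
        6.91245645e-03, -1.57537174e-04]), 'tool_pos': array([0.24389189, 0.62917395, 0.40371697]), 'orientation': array([  95.2720624 ,   89.90351058, -105.92553666]), 'force': array([ 0.57180625,  1.13122504, -0.18091072]), 'moment': array([-0.03189913,  0.01684245,  0.00556616]), 'opening': 0.08801711868851357}
scene [[440.36607442   0.         279.81887518]
 [  0.         440.36607442 211.27733003]
 [  0.           0.           1.        ]] [ 0.02349741 -0.68354678  0.64715081] [ 60.10958227  -1.47241983 -36.04249957]
top [[434.18004848   0.         283.94019   ]
 [  0.         434.18004848 204.9169132 ]
 [  0.           0.           1.        ]] [0.42085349 0.13024569 0.93844217] [ 11.04892358  -1.62096448 -89.79398881]
```

View pics/scene0.png

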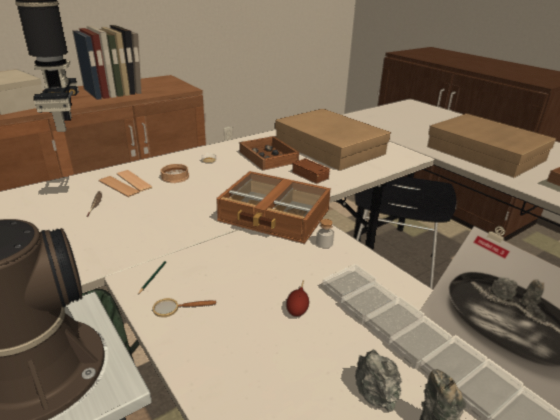

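View pics/top0.png

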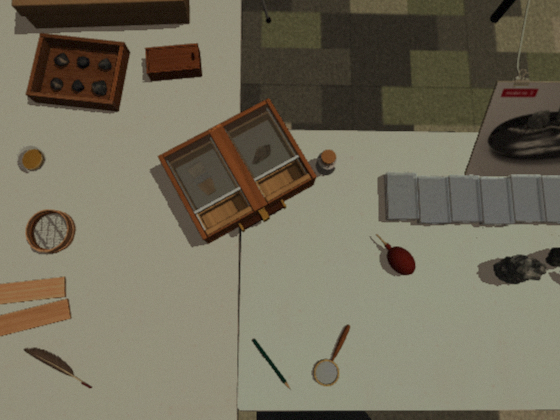

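```bash
python3 - <<'E'
import cv2
a=cv2.imread("pics/top0.png")[90:250,145:355]; cv2.imwrite("pics/topz.png",cv2.resize(a,None,fx=3.8,fy=3.7,interpolation=cv2.INTER_CUBIC))
a=cv2.imread("pics/scene0.png")[165:255,210:345]; cv2.imwrite("pics/scz.png",cv2.resize(a,None,fx=5.9,fy=5.9,interpolation=cv2.INTER_CUBIC))
E
```

```text
(no output)
```

View pics/topz.png

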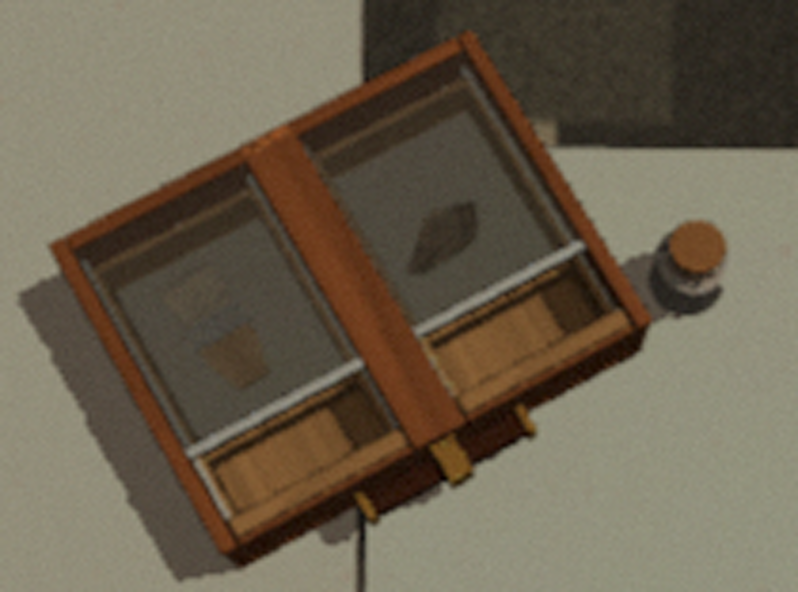

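View pics/scz.png

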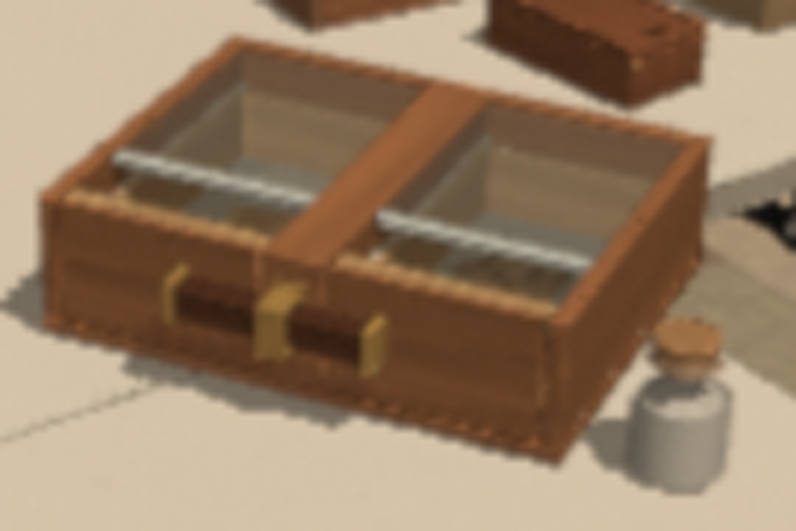

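```bash
cat > h.py <<'E'
import numpy as np
from scipy.spatial.transform import Rotation as R
def load(n): return dict(np.load(n))
def ray(s,u,v):
    K=s["K"]; d=np.array([(u-K[0,2])/K[0,0],-(v-K[1,2])/K[1,1],-1.]); return R.from_euler('xyz',s["attitude"],degrees=True).as_matrix()@d
def atz(s,u,v,z):
    d=ray(s,u,v); return s["position"]+d*(z-s["position"][2])/d[2]
def dep(s,u,v):
    return s["position"]+ray(s,u,v)*s["depth"][int(round(v)),int(round(u))]
def proj(s,p):
    q=R.from_euler('xyz',s["attitude"],degrees=True).as_matrix().T@(np.array(p)-s["position"]);K=s["K"]
    return np.array([K[0,2]+K[0,0]*q[0]/-q[2],K[1,2]+K[1,1]*q[1]/q[2]])
E
python3 - <<'E'
from h import *
import cv2
t=load("top0.npz");s=load("scene0.npz")
print(t["attitude"])
for z,name in((.076,"rim"),):
  for u,v in((470,33),(55,245),(228,552),(645,322)):
    print(atz(t,145+u/3.8-.5+.13,90+v/3.7-.5+.13,z).round(4))
# scene corners rim: back-left, front-left, front-right, back-right
for u,v in((235,40),(43,200),(560,322),(710,140)):
    print('sc',atz(s,210+u/5.9-.4,165+v/5.9-.4,.076).round(4))
# depth heights near rims
for n,c,pts in(("t",t,[(252,183),(300,178),(230,215),(220,150),(100,380)]),("s",s,[(283,195),(225,150)])):
    for u,v in pts: print(n,u,v,dep(c,u,v).round(4))
# all points in the top view with height 0.068-0.085 near chest
vv,uu=np.mgrid[90:250,145:355]
K=t["K"];d=np.stack([(uu-K[0,2])/K[0,0],-(vv-K[1,2])/K[1,1],-np.ones(uu.shape)],-1)@R.from_euler('xyz',t["attitude"],degrees=True).as_matrix().T
P=t["position"]+d*t["depth"][90:250,145:355,None]
m=(P[...,2]>.066)&(P[...,2]<.084)&(t["depth"][90:250,145:355]>0)
lab=cv2.connectedComponentsWithStats(m.astype(np.uint8))[1:3]
i=1+np.argmax(lab[1][1:,4]); mm=lab[0]==i
print(lab[1][i],P[mm][:,2].mean())
r=cv2.minAreaRect(P[mm][:,:2].astype(np.float32)); print(r, cv2.boxPoints(r))
E
```

```text
[ 11.04892358  -1.62096448 -89.79398881]
[0.8193 0.1405 0.076 ]
[0.6897 0.3632 0.076 ]
[0.5194 0.2636 0.076 ]
[0.6492 0.0441 0.076 ]
sc [0.6871 0.3624 0.076 ]
sc [0.5183 0.2625 0.076 ]
sc [0.6488 0.0445 0.076 ]
sc [0.8189 0.139  0.076 ]
t 252 183 [0.6342 0.1718 0.0766]
t 300 178 [0.6458 0.0737 0.0768]
t 230 215 [0.5775 0.2203 0.019 ]
t 220 150 [0.7049 0.2395 0.0728]
t 100 380 [ 0.2405  0.475  -0.0009]
s 283 195 [0.685  0.1853 0.0726]
s 225 150 [ 0.8042  0.7217 -0.0017]
[   12     8   159   142 10203] 0.07386415561283877
((0.6712468266487122, 0.20463743805885315), (0.20108075439929962, 0.2642965614795685), 30.275333404541016) [[0.51779556 0.26807433]
 [0.6510422  0.03982449]
 [0.8246981  0.14120054]
 [0.69145143 0.3694504 ]]
```

```bash
cat >> h.py <<'E'
C=np.array([.669,.203,0.]);YAW=np.radians(30.3)
RC=R.from_euler('z',YAW).as_matrix()
def w(p): return C+RC@np.array(p)
def state():
    from plant import ctrl
    o=ctrl.get_obs(); T=R.from_euler('xyz',o["orientation"],degrees=True).as_matrix(); return o,T
def report(goal=None,flip=1):
    """goal: fingertip point in chest frame"""
    o,T=state(); tip=o["tool_pos"]+T@[.178,0,0]
    print("t",round(o["clock"],2),"tip chest",(RC.T@(tip-C)).round(4),"F chest",(RC.T@o["force"]).round(2),"open",round(o["opening"],4),"j6",o["joint_pos"].round(1))
    print("tool axes in chest\n",(RC.T@T).round(3))
    Td=np.column_stack([[0,0,-1],RC@[0,flip,0],RC@[flip,0,0]]); 
    assert np.linalg.det(Td)>0
    print("rotvec tool deg",np.degrees(R.from_matrix(T.T@Td).as_rotvec()).round(2))
    if goal is not None:
        d=w(goal)-tip; print("shift now tool",(T.T@d).round(4),"shift aligned tool",(Td.T@d).round(4))
E
python3 - <<'E'
from h import *
t=load("top0.npz");s=load("scene0.npz")
for f in(1,-1): report([-.113,-.100,.12],f)
# bar end plates, top z=.0595
for u,v in((530,420),(370,507),(523,408),(532,433)):
    p=atz(t,145+u/3.8-.4,90+v/3.7-.4,.0595); print((RC.T@(p-C)).round(4))
for u,v in((380,345),(165,296)):
    p=atz(s,210+u/5.9-.4,165+v/5.9-.4,.048); print('s',(RC.T@(p-C)).round(4))
# rock / brush
for u,v in((445,238),(237,355)): 
    p=atz(t,145+u/3.8,90+v/3.7,.03);print((RC.T@(p-C)).round(4))
u,v=322,235
print(w([-.113,-.052,.048]), RC.T@(atz(t,327,160,.07)-C), RC.T@(atz(t,400,260,.02)-C))
E
```

```text
t 0.1 tip chest [-0.1522  0.5823  0.2258] F chest [0.25 0.47 0.35] open 0.0877 j6 [ 85.3  20.6   0.6  -0.  -70.1 -16.5]
tool axes in chest
 [[-0.001 -0.783 -0.623]
 [-0.001 -0.623  0.783]
 [-1.     0.001 -0.   ]]
rotvec tool deg [ 1.285e+02 -1.000e-01 -4.000e-02]
shift now tool [ 0.1065  0.394  -0.5583] shift aligned tool [ 0.1058 -0.6823  0.0392]
t 0.1 tip chest [-0.1522  0.5823  0.2258] F chest [0.25 0.47 0.35] open 0.0877 j6 [ 85.3  20.6   0.6  -0.  -70.1 -16.5]
tool axes in chest
 [[-0.001 -0.783 -0.623]
 [-0.001 -0.623  0.783]
 [-1.     0.001 -0.   ]]
rotvec tool deg [-5.15e+01  3.00e-02 -8.00e-02]
shift now tool [ 0.1065  0.394  -0.5583] shift aligned tool [ 0.1058  0.6823 -0.0392]
[-0.1117 -0.0474  0.0595]
[-0.1114  0.0516  0.0595]
[-0.1039 -0.0475  0.0595]
[-0.1187 -0.0446  0.0595]
s [-0.1066 -0.0466  0.048 ]
s [-0.1107  0.0587  0.048 ]
[ 0.0105 -0.0639  0.03  ]
[0.0069 0.0727 0.03  ]
[0.59767174 0.10109181 0.048     ] [-0.07851311 -0.16986409  0.07      ] [-0.33394614 -0.20405417  0.02      ]
```

```bash
python3 -m inch '[0,0,0,10.6,0,0,0,0,0,0,10.6,0,0,0,0,0,0,10.6,0,0,0,0,0,0,10.6,0,0,0,0,0,0,10.6,0,0,0,0,0,0,10.6,0,0,0,0,0,0,10.6,0,0,0,0,0,0,10.6,0,0,0,0,0,0,10.6,0,0,0,0,0,0,10.6,0,0,0,0,0,0,10.6,0,0,0,0,0,0,10.6,0,0,0]'; python3 -c "
from h import *
report([-.117,-.092,.12])"
```

```text
clock: 1.6
tool_pos: [0.2433, 0.628, 0.3967]
orientation: [-135.6, 89.2, -106.0]
force: [0.3, 0.3, 0.1]
opening: 0.0001
t 1.6 tip chest [-0.1549  0.58    0.2188] F chest [0.42 0.13 0.14] open 0.0001 j6 [  85.3   20.9    0.3   -0.2  -70.1 -145.6]
tool axes in chest
 [[-0.01   0.011  1.   ]
 [-0.01   1.    -0.011]
 [-1.    -0.01  -0.01 ]]
rotvec tool deg [-0.62 -0.57  0.55]
shift now tool [ 0.1048 -0.6706  0.0462] shift aligned tool [ 0.0988 -0.672   0.0379]
```

```bash
python3 -m inch '[0,-0.05,0.003,0,-0.1,0.1,0,0,-0.05,0.003,0,-0.1,0.1,0,0,-0.05,0.003,0,-0.1,0.1,0,0,-0.05,0.003,0,-0.1,0.1,0,0,-0.05,0.003,0,-0.1,0.1,0,0,-0.05,0.003,0,-0.1,0.1,0,0,-0.05,0.003,0,-0.1,0.1,0,0,-0.05,0.003,0,-0.1,0.1,0,0,-0.05,0.003,0,-0.1,0.1,0,0,-0.05,0.003,0,-0.1,0.1,0]'; python3 -c "
from h import *
report([-.117,-.092,.12])"
```

```text
clock: 2.85
tool_pos: [0.5209, 0.1969, 0.3944]
orientation: [57.0, 89.7, 86.8]
force: [0.9, 0.3, -1.0]
opening: 0.0003
t 2.85 tip chest [-0.1304  0.0703  0.2164] F chest [ 0.92 -0.14 -1.  ] open 0.0003 j6 [  40.8    9.8  -15.2   -0.3  -64.7 -100.8]
tool axes in chest
 [[ 0.003  0.009  1.   ]
 [ 0.005  1.    -0.009]
 [-1.     0.005  0.003]]
rotvec tool deg [-0.49  0.18 -0.28]
shift now tool [ 0.0956 -0.1627  0.0144] shift aligned tool [ 0.0964 -0.1623  0.0134]
```

```bash
python3 -m inch '[0,-0.04,0.0035,-0.1,0,-0.1,0,0,-0.04,0.0035,-0.1,0,-0.1,0,0,-0.04,0.0035,-0.1,0,-0.1,0,0,-0.04,0.0035,-0.1,0,-0.1,0,0.03,0,0,0,0,0,0,0.03,0,0,0,0,0,0,0.03,0,0,0,0,0,0,0,0,0,0,0,0,0]'; python3 -c "
from h import *
report([-.117,-.092,.042])"
```

```text
clock: 3.85
tool_pos: [0.6164, 0.0556, 0.2989]
orientation: [-133.1, 89.9, -103.3]
force: [0.8, -0.1, 0.8]
opening: 0.0003
t 3.85 tip chest [-0.12   -0.101   0.1209] F chest [ 0.69 -0.49  0.8 ] open 0.0003 j6 [ 23.2  20.2 -14.6   0.1 -55.2 -83.5]
tool axes in chest
 [[-0.001  0.008  1.   ]
 [-0.001  1.    -0.008]
 [-1.    -0.001 -0.001]]
rotvec tool deg [-0.46 -0.07  0.08]
shift now tool [0.0789 0.0091 0.003 ] shift aligned tool [0.0789 0.009  0.003 ]
```

Look before descending.

```bash
cat > look.py <<'E'
import sys,cv2,numpy as np
from plant import ctrl
k=sys.argv[1]; out=[]
for n,b in(("scene",(165,270,190,345)),("top",(90,270,145,375))):
    s=ctrl.snapshot(n); np.savez(f"{n}{k}.npz",**s); a=s["color"][b[0]:b[1],b[2]:b[3],::-1]
    out.append(cv2.resize(a,(390,int(390*a.shape[0]/a.shape[1])),interpolation=cv2.INTER_CUBIC))
h=max(o.shape[0] for o in out)
cv2.imwrite(f"pics/l{k}.png",np.hstack([cv2.copyMakeBorder(o,0,h-o.shape[0],0,0,0) for o in out]))
E
python3 look.py 1
```

```text
(no output)
```

View pics/l1.png

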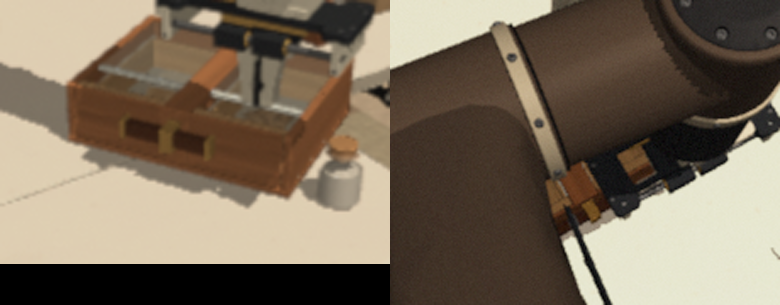

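```bash
python3 -m inch '[0.025,0,0.001,-0.4,0,0,0,0.025,0,0.001,0,0,0,0,0.02,0,0,0,0,0,0,0.006,0,0,0,0,0,0,0,0,0,0,0,0,0]'; python3 -c "
from h import *
report([-.117,-.033,.042])"; python3 look.py 2
```

```text
clock: 4.58
tool_pos: [0.623, 0.0586, 0.2335]
orientation: [-21.6, 89.0, 8.9]
force: [-1.6, -1.2, -2.0]
opening: 0.0004
t 4.58 tip chest [-0.1098 -0.1026  0.0555] F chest [-1.97 -0.28 -1.98] open 0.0004 j6 [ 23.3  24.5 -18.    0.3 -46.5 -83.1]
tool axes in chest
 [[ 0.016 -0.002  1.   ]
 [-0.006  1.     0.002]
 [-1.    -0.006  0.016]]
rotvec tool deg [0.13 0.89 0.35]
shift now tool [ 0.013   0.0697 -0.0072] shift aligned tool [ 0.0135  0.0696 -0.0072]
```

View pics/l2.png

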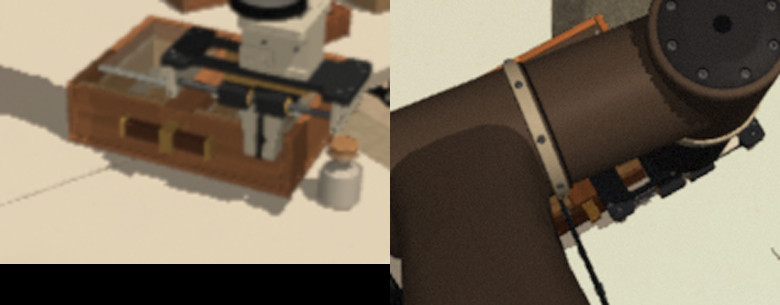

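```bash
python3 -m inch '[0,0,-0.006,0,0.6,0.2,0,0,0,-0.003,0,0.3,0.1,0,0.01,0,0,0,0,0,0,0.004,0,0,0,0,0,0]'; python3 -c "
from h import *
report([-.117,-.033,.042])"
```

```text
clock: 5.18
tool_pos: [0.6161, 0.0542, 0.2216]
orientation: [-17.6, 89.7, 12.8]
force: [0.3, 0.6, 0.8]
opening: 0.0002
t 5.17 tip chest [-0.1197 -0.1021  0.0436] F chest [0.55 0.33 0.83] open 0.0002 j6 [ 23.1  25.  -19.2   0.1 -45.5 -82.7]
tool axes in chest
 [[ 0.006 -0.003  1.   ]
 [-0.002  1.     0.003]
 [-1.    -0.002  0.006]]
rotvec tool deg [0.16 0.32 0.1 ]
shift now tool [0.0015 0.0691 0.0029] shift aligned tool [0.0016 0.0691 0.0027]
```

```bash
python3 -m inch '[0,0.01,0.0005,0,0.1,0,0,0,0.01,0.0005,0,0.1,0,0,0,0.01,0.0005,0,0.1,0,0,0,0.005,0,0,0,0,0,0,0.005,0,0,0,0,0,0,0.005,0,0,0,0,0]'; python3 -c "
from h import *
report([-.117,-.033,.042])"
```

```text
clock: 5.92
tool_pos: [0.5931, 0.0968, 0.221]
orientation: [-105.8, 89.9, -75.3]
force: [0.6, -1.8, -0.9]
opening: 0.0002
t 5.92 tip chest [-0.1192 -0.0538  0.043 ] F chest [-0.42 -1.85 -0.95] open 0.0002 j6 [ 27.9  23.8 -21.4   0.2 -44.8 -87.5]
tool axes in chest
 [[-0.001 -0.004  1.   ]
 [-0.002  1.     0.004]
 [-1.    -0.002 -0.001]]
rotvec tool deg [ 0.2  -0.03  0.12]
shift now tool [0.0009 0.0208 0.0022] shift aligned tool [0.001  0.0208 0.0022]
```

```bash
python3 -m inch '[0,0.006,0,0,0,0,0,0,0.006,0,0,0,0,0,0,0.005,0,0,0,0,0,0,0.003,0,0,0,0,0,0,0.003,0,0,0,0,0]'; python3 -c "
from h import *
report([-.117,-.033,.042])"; python3 look.py 3
```

```text
clock: 6.55
tool_pos: [0.5808, 0.1178, 0.221]
orientation: [-98.4, 89.9, -67.9]
force: [1.1, -1.2, -0.8]
opening: 0.0004
t 6.55 tip chest [-0.1192 -0.0294  0.043 ] F chest [ 0.37 -1.63 -0.84] open 0.0004 j6 [ 30.4  23.1 -22.5   0.2 -44.4 -90. ]
tool axes in chest
 [[-0.    -0.003  1.   ]
 [-0.002  1.     0.003]
 [-1.    -0.002 -0.   ]]
rotvec tool deg [ 0.19 -0.02  0.13]
shift now tool [ 0.001  -0.0036  0.0021] shift aligned tool [ 0.001  -0.0036  0.0022]
```

View pics/l3.png

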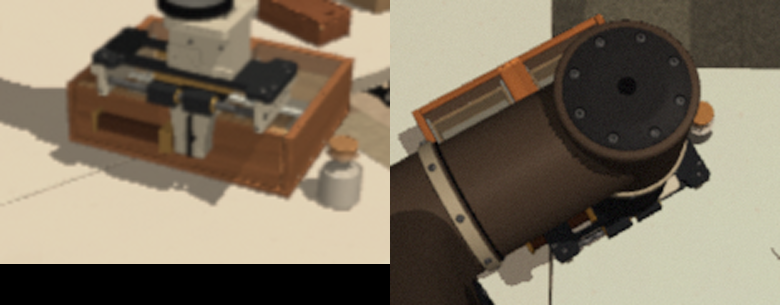

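```bash
python3 -m inch '[0,0.003,0,0,0,0,0,0,0.003,0,0,0,0,0,0,0,0,0,0,0,0]'; python3 -c "
from h import *
report([-.117,-.033,.042])"
```

```text
clock: 7.02
tool_pos: [0.5789, 0.121, 0.2213]
orientation: [-99.1, 89.7, -68.6]
force: [0.3, 0.2, -0.4]
opening: 0.0005
t 7.03 tip chest [-0.1193 -0.0264  0.0433] F chest [ 0.3   0.   -0.36] open 0.0005 j6 [ 30.9  23.  -22.8   0.5 -44.2 -90.7]
tool axes in chest
 [[-0.001 -0.003  1.   ]
 [-0.006  1.     0.003]
 [-1.    -0.006 -0.001]]
rotvec tool deg [ 0.19 -0.05  0.34]
shift now tool [ 0.0013 -0.0066  0.0023] shift aligned tool [ 0.0013 -0.0066  0.0023]
```

```bash
python3 -m inch '[0,0.003,0,0,0,0.3,0,0,0.003,0,0,0,0,0]'; python3 -c "
from h import *
report([-.117,-.033,.042])"; python3 look.py 4
```

```text
clock: 7.28
tool_pos: [0.5784, 0.1219, 0.2216]
orientation: [-104.6, 89.5, -74.1]
force: [14.5, -18.6, -7.6]
opening: 0.0003
t 7.28 tip chest [-0.1196 -0.0257  0.0436] F chest [  3.16 -23.4   -7.56] open 0.0003 j6 [ 31.   23.  -22.9   0.6 -44.3 -91. ]
tool axes in chest
 [[-0.002 -0.004  1.   ]
 [-0.008  1.     0.003]
 [-1.    -0.008 -0.002]]
rotvec tool deg [ 0.2  -0.12  0.45]
shift now tool [ 0.0016 -0.0073  0.0025] shift aligned tool [ 0.0016 -0.0073  0.0026]
```

View pics/l4.png

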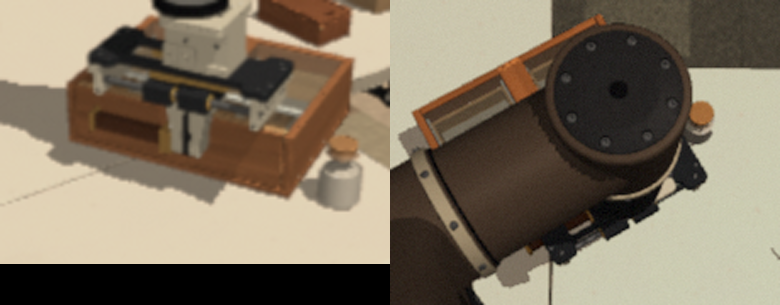

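```bash
python3 -m inch '[0,-0.01,-0.001,0,0,0,0,0,-0.016,0,0,0,0.4,0,-0.03,-0.005,0,0,0,0,0,-0.03,-0.005,0,0,0,0,0,-0.015,-0.003,0,0,0,0,0,0,0,0,0,0,0,0]'; python3 -c "
from h import *
report([-.064,-.069,.04])"; python3 look.py 5
```

```text
clock: 8.12
tool_pos: [0.5974, 0.0868, 0.2976]
orientation: [153.9, 89.7, -175.7]
force: [0.2, 0.7, -0.6]
opening: 0.0008
t 8.12 tip chest [-0.1212 -0.0639  0.1196] F chest [ 0.55  0.46 -0.65] open 0.0008 j6 [ 26.8  19.  -16.5  -0.1 -54.7 -86.2]
tool axes in chest
 [[-0.004 -0.002  1.   ]
 [ 0.002  1.     0.002]
 [-1.     0.002 -0.004]]
rotvec tool deg [ 0.14 -0.23 -0.11]
shift now tool [ 0.0794 -0.0054  0.0575] shift aligned tool [ 0.0796 -0.0051  0.0572]
```

View pics/l5.png

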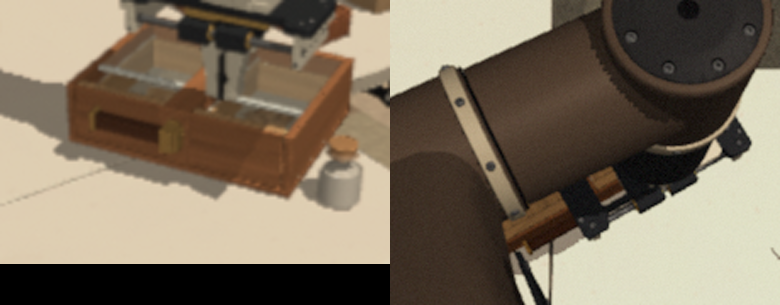

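```bash
python3 -m inch '[0,-0.001,0.02,0,0,0,0,0,-0.001,0.02,0,0,0,0,0,-0.001,0.01,0,-0.1,0,0,0,0,0.003,0,0,0,0,0,0,0,0,0,0,0]'; python3 -c "
from h import *
report([-.064,-.069,.04])"; python3 - <<'E'
from h import *
s=load('scene5.npz')
# bar ends on front check
for y in(-.012,.092): print(proj(s,w([-.12,y,.048])))
E
```

```text
clock: 8.85
tool_pos: [0.6429, 0.1118, 0.2898]
orientation: [161.4, 89.2, -168.2]
force: [-0.4, 0.2, 0.1]
opening: 0.0004
t 8.85 tip chest [-0.0709 -0.0647  0.1118] F chest [-0.23  0.32  0.12] open 0.0004 j6 [ 26.9  23.8 -10.2  -0.3 -56.8 -86.3]
tool axes in chest
 [[-0.013 -0.003  1.   ]
 [ 0.004  1.     0.003]
 [-1.     0.005 -0.013]]
rotvec tool deg [ 0.15 -0.77 -0.26]
shift now tool [ 0.0717 -0.0046  0.0079] shift aligned tool [ 0.0718 -0.0043  0.0069]
[259.80509542 222.43766461]
[224.98580292 213.58592081]
```

```bash
python3 -m inch '[0,-0.003,0.003,0,-0.6,-0.2,0,0,-0.001,0.001,0,-0.2,0,0,0,0,0,0,0,0,0,0.015,0,0,0,0,0,0]'; python3 -c "
from h import *
report([-.064,-.069,.04])"; python3 look.py 6
```

```text
clock: 9.35
tool_pos: [0.6483, 0.1099, 0.2759]
orientation: [6.5, 89.7, 37.0]
force: [0.3, 0.5, -0.5]
opening: 0.0004
t 9.35 tip chest [-0.0641 -0.0699  0.0979] F chest [ 0.46  0.28 -0.53] open 0.0004 j6 [ 26.6  24.7 -10.9  -0.1 -54.2 -86.1]
tool axes in chest
 [[ 0.005 -0.002  1.   ]
 [ 0.001  1.     0.002]
 [-1.     0.001  0.005]]
rotvec tool deg [ 0.14  0.26 -0.03]
shift now tool [ 0.0579  0.0008 -0.0002] shift aligned tool [0.0579 0.0009 0.0001]
```

View pics/l6.png

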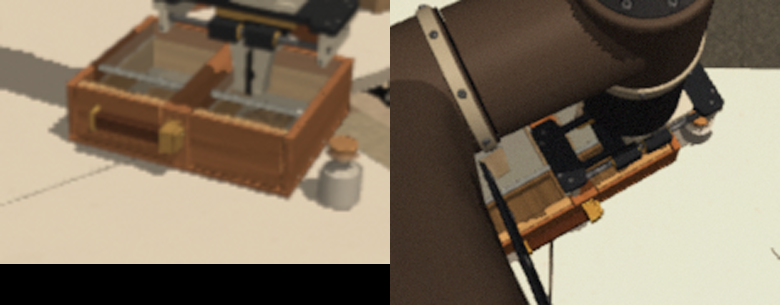

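```bash
python3 -m inch '[0.015,0,-0.001,0,0.2,0,0,0.012,0,-0.001,0,0.2,0,0]'; python3 -c "
from h import *
report([-.066,-.069,.042])"
```

```text
clock: 9.7
tool_pos: [0.6452, 0.1085, 0.2443]
orientation: [168.2, 89.5, -161.4]
force: [0.3, 0.1, -0.4]
opening: 0.0003
t 9.7 tip chest [-0.0698 -0.0693  0.0663] F chest [ 0.3  -0.06 -0.36] open 0.0003 j6 [ 26.6  26.5 -12.7  -0.1 -51.3 -86.1]
tool axes in chest
 [[-0.008 -0.002  1.   ]
 [ 0.002  1.     0.002]
 [-1.     0.002 -0.008]]
rotvec tool deg [ 0.1  -0.48 -0.1 ]
shift now tool [0.0242 0.0002 0.004 ] shift aligned tool [0.0243 0.0003 0.0038]
```

```bash
python3 -m inch '[0.009,0,0.003,0,-0.4,0,0,0.007,0,0,0,0,0,0,0.004,0,0,0,0,0,0]'; python3 -c "
from h import *
report([-.066,-.069,.042])"
```

```text
clock: 10.07
tool_pos: [0.6475, 0.11, 0.2212]
orientation: [149.7, 89.8, -179.9]
force: [-0.3, -0.1, -0.3]
opening: 0.0007
t 10.07 tip chest [-0.0661 -0.0691  0.0432] F chest [-0.3   0.04 -0.28] open 0.0007 j6 [ 26.6  28.1 -13.6  -0.1 -48.5 -86.1]
tool axes in chest
 [[-0.003 -0.002  1.   ]
 [ 0.002  1.     0.002]
 [-1.     0.002 -0.003]]
rotvec tool deg [ 0.11 -0.2  -0.11]
shift now tool [0.0012 0.0001 0.0001] shift aligned tool [0.0012 0.0001 0.0001]
```

```bash
python3 -m inch '[0,0,-0.004,0,0,0,0,0,0,-0.005,0,0,0,0,0,0,-0.006,0,0,0,0,0,0,-0.008,0,0,0,0,0,0,-0.008,0,0,0,0,0,0,-0.008,0,0,0,0]'; python3 -c "
from h import *
report([-.1945,-.069,.042])"; python3 look.py 7
```

```text
clock: 10.82
tool_pos: [0.6124, 0.0894, 0.2225]
orientation: [84.5, 89.9, 115.0]
force: [1.5, 0.7, -0.7]
opening: 0.0005
t 10.82 tip chest [-0.1061 -0.0692  0.0445] F chest [ 1.64 -0.15 -0.69] open 0.0005 j6 [ 26.3  25.  -18.8  -0.1 -46.1 -85.8]
tool axes in chest
 [[ 0.    -0.002  1.   ]
 [ 0.002  1.     0.002]
 [-1.     0.002  0.   ]]
rotvec tool deg [ 0.12  0.01 -0.09]
shift now tool [ 0.0025  0.0004 -0.0884] shift aligned tool [ 0.0025  0.0002 -0.0884]
```

View pics/l7.png

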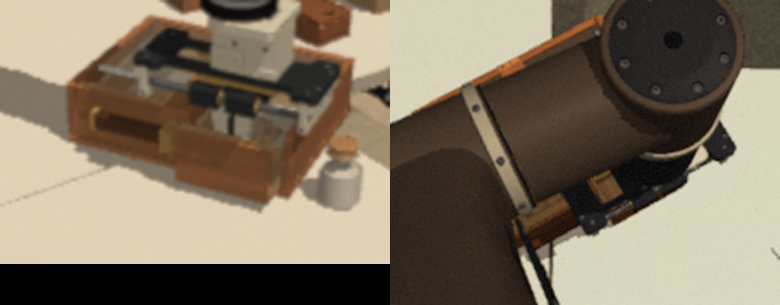

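The right drawer is coming out with 1.6 N, about 30 mm so far. Continuing.

```bash
python3 -m inch '[0.0003,0,-0.008,0,0,0,0,0.0003,0,-0.009,0,0,0,0,0.0003,0,-0.009,0,0,0,0,0.0003,0,-0.009,0,0,0,0,0.0003,0,-0.009,0,0,0,0,0.0003,0,-0.009,0,0,0,0,0.0003,0,-0.008,0,0,0,0]'; python3 -c "
from h import *
report([-.1945,-.069,.042])"
```

```text
clock: 11.8
tool_pos: [0.5566, 0.0565, 0.221]
orientation: [43.1, 89.9, 73.5]
force: [0.8, 1.2, 1.2]
opening: 0.0002
t 11.8 tip chest [-0.1707 -0.0695  0.043 ] F chest [1.28 0.62 1.18] open 0.0002 j6 [ 25.8  20.6 -26.8  -0.1 -42.6 -85.3]
tool axes in chest
 [[ 0.001 -0.002  1.   ]
 [ 0.001  1.     0.002]
 [-1.     0.001  0.001]]
rotvec tool deg [ 0.13  0.08 -0.07]
shift now tool [ 0.0009  0.0006 -0.0238] shift aligned tool [ 0.001   0.0005 -0.0238]
```

```bash
python3 -m inch '[0,0,-0.006,0,0,0,0,0,0,-0.006,0,0,0,0,0,0,-0.005,0,0,0,0,0,0,-0.004,0,0,0,0]'; python3 -c "
from h import *
report([-.1945,-.069,.042])"
```

```text
clock: 12.3
tool_pos: [0.538, 0.0457, 0.2212]
orientation: [12.2, 89.7, 42.7]
force: [10.2, 6.2, -8.5]
opening: 0.0004
t 12.3 tip chest [-0.1916 -0.0696  0.0432] F chest [11.88  0.2  -8.49] open 0.0004 j6 [ 25.6  19.  -29.3  -0.1 -41.4 -85.1]
tool axes in chest
 [[ 0.005 -0.002  1.   ]
 [ 0.001  1.     0.002]
 [-1.     0.001  0.005]]
rotvec tool deg [ 0.14  0.26 -0.06]
shift now tool [ 0.0011  0.0006 -0.0029] shift aligned tool [ 0.0012  0.0006 -0.0029]
```

```bash
python3 -m inch '[0,0,0,0,0,0,0,0,0,0.005,0,0,0,0,0,0,0.005,0,-0.1,0,0]'; python3 -c "
from h import *
report([-.183,-.069,.12])"; python3 look.py 8
```

```text
clock: 12.68
tool_pos: [0.5463, 0.0506, 0.2209]
orientation: [15.8, 89.7, 46.2]
force: [-0.2, 0.1, -0.6]
opening: 0.0002
t 12.68 tip chest [-0.182  -0.0695  0.0429] F chest [-0.12  0.13 -0.57] open 0.0002 j6 [ 25.7  19.7 -28.2  -0.1 -41.8 -85.2]
tool axes in chest
 [[ 0.004 -0.002  1.   ]
 [ 0.001  1.     0.002]
 [-1.     0.001  0.004]]
rotvec tool deg [ 0.13  0.26 -0.07]
shift now tool [-0.0771  0.0006 -0.0006] shift aligned tool [-0.0771  0.0005 -0.001 ]
```

View pics/l8.png

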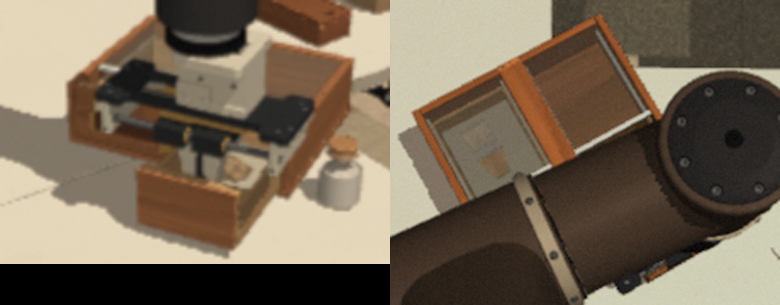

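Drawer is fully out; the rock is visible in it. Raise with care.

```bash
python3 -m inch '[-0.01,0,0,0,0,0,0,-0.015,0,0,0,0,0,0]'; python3 -c "
from h import *
report([-.183,-.069,.12])"
```

```text
clock: 13.02
tool_pos: [0.5461, 0.0504, 0.246]
orientation: [43.7, 89.9, 74.1]
force: [-1.0, 0.6, 0.2]
opening: 0.0005
t 13.03 tip chest [-0.1828 -0.0694  0.068 ] F chest [-0.56  0.98  0.22] open 0.0005 j6 [ 25.7  17.8 -26.8  -0.1 -45.3 -85.2]
tool axes in chest
 [[ 0.002 -0.002  1.   ]
 [ 0.002  1.     0.002]
 [-1.     0.002  0.002]]
rotvec tool deg [ 0.13  0.09 -0.09]
shift now tool [-0.052   0.0005 -0.0001] shift aligned tool [-0.052   0.0004 -0.0002]
```

```bash
python3 -m inch '[-0.03,0,0,0,0,0,0,-0.04,0,0,0,0,0,0,-0.04,0,0,0,0,0,0,-0.04,0,0,0,0,0,0,-0.02,0.03,0,0,0,0,0,-0.005,0.05,0,0,0,0,0,0,0.05,0.01,0,0,0,0,0,0.05,0.01,0,0,0,0,0,0.05,0.01,0,0,0,0,0,0.05,0.01,0,0,0,0,0,0.05,0.01,0,0,0,0,0,0.04,0,0,0,0,0,0,0,0,0,0,0,0]'; python3 - <<'E'
from h import *
report([0,0,0])
from plant import ctrl
import cv2
s=ctrl.snapshot("top"); np.savez("top9.npz",**s)
cv2.imwrite("pics/top9.png",cv2.resize(s["color"][80:330,120:440,::-1],None,fx=2.4,fy=2.4,interpolation=cv2.INTER_CUBIC))
E
python3 look.py 9
```

```text
clock: 14.65
tool_pos: [0.3934, 0.4002, 0.4481]
orientation: [12.7, 88.8, 43.0]
force: [1.1, -0.5, 0.3]
opening: 0.0005
t 14.65 tip chest [-0.1347  0.3102  0.2702] F chest [ 0.67 -1.01  0.26] open 0.0005 j6 [  65.7    7.9  -10.7    0.5  -70.2 -125.5]
tool axes in chest
 [[ 0.021 -0.     1.   ]
 [ 0.005  1.     0.   ]
 [-1.     0.005  0.021]]
rotvec tool deg [ 0.01  1.19 -0.27]
shift now tool [ 0.2715 -0.3115  0.1291] shift aligned tool [ 0.2702 -0.3102  0.1347]
```

View pics/top9.png

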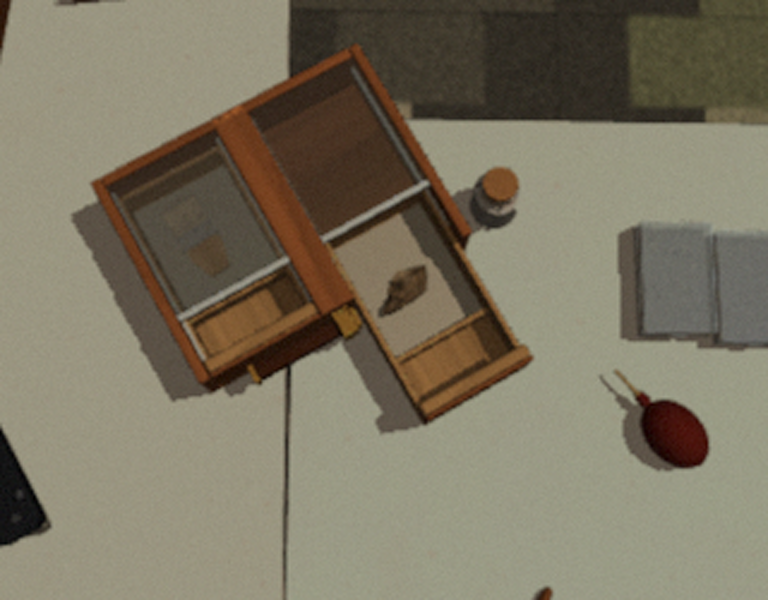

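View pics/l9.png

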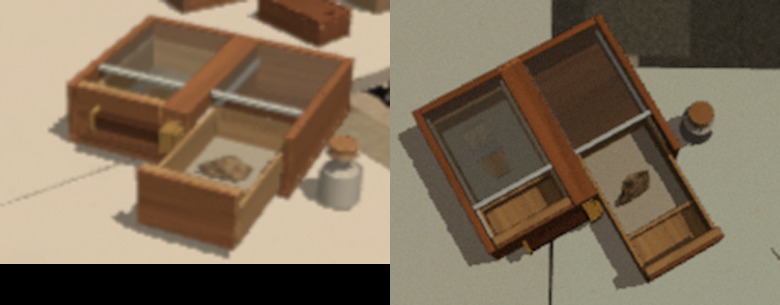

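Check the drawer travel numerically (front outer top corners at z = 0.076).

```bash
python3 - <<'E'
from h import *
t=load("top9.npz")
f=lambda u,v,z:(RC.T@(atz(t,120+u/2.4-.3,80+v/2.4-.3,z)-C)).round(4)
print("front outer corners",f(427,418,.076),f(531,357,.076))
print("inner edge mid",f(466,373,.076))
print("bar L top",f(254,376,.0595),"rock",f(404,290,.03),"left front",f(210,378,.076))
print(f(404,290,.03)-np.array([.0105,-.0639,.03]))
E
```

```text
front outer corners [-0.2165 -0.0172  0.076 ] [-0.2161 -0.1186  0.076 ]
inner edge mid [-0.2005 -0.0643  0.076 ]
bar L top [-0.1123  0.0901  0.0595] rock [-0.1064 -0.0612  0.03  ] left front [-0.0982  0.1219  0.076 ]
[-0.1169  0.0027  0.    ]
```

```bash
python3 - <<'E'
from h import *
def cloud(f):
    s=load(f);vv,uu=np.mgrid[0:420,0:560];K=s["K"]
    d=np.stack([(uu-K[0,2])/K[0,0],-(vv-K[1,2])/K[1,1],-np.ones(uu.shape)],-1)@R.from_euler('xyz',s["attitude"],degrees=True).as_matrix().T
    P=(s["position"]+d*s["depth"][...,None]-C)@RC; return P[s["depth"]>0]
def face(P,lo,hi,y0,y1):
    m=(P[:,0]>lo)&(P[:,0]<hi)&(P[:,1]>y0)&(P[:,1]<y1)&(P[:,2]>.015)&(P[:,2]<.068);return round(np.median(P[m,0]),4),m.sum()
a=cloud("scene0.npz");b=cloud("scene9.npz")
print("shut R",face(a,-.108,-.09,-.115,-.06),"open R",face(b,-.235,-.205,-.115,-.025),"left",face(a,-.108,-.09,.1,.12),face(b,-.108,-.09,.1,.12))
E
```

```text
shut R (np.float64(-0.0986), np.int64(340)) open R (np.float64(-0.2185), np.int64(624)) left (np.float64(-0.0982), np.int64(101)) (np.float64(-0.0983), np.int64(90))
```

Drawer travel is 119.9 mm, the left drawer hasn't moved, and the bar is at its stop. Handing in.

```bash
python3 -c "
from plant import ctrl
print(ctrl.get_obs()['qvel'].round(2)); print(ctrl.close_job())"
```

```text
[-0.93  0.02 -0.4   0.11  0.21 -0.01]
the job is handed in; nothing more can be done
None
```

The job is done and handed in at about 15 s of the 43 s allowed; no verdict came back. The rock lay in the right drawer. I pushed the bar's right end with the closed fingertips to its +y stop, where the force rose to about 23 N. I then hooked the fingertips inside the right drawer's lip and drew it out to its stop: 1 to 2 N while running, about 12 N at the stop.

**Last checks from the images:**
- **Right drawer:** depth readings before and after give 119.9 mm of travel. Picking edges by hand in the top view gave about 116 mm, a few mm less, but still above the 112 mm needed.
- **Left drawer:** shut. Its front is unmoved to 0.1 mm, and the brush is still in it.
- **Bar:** the left end is at about y = +90 mm, so the bar is about +38 mm to the left, within about 2 mm of its +40 mm stop.
- **Rock:** lying in the drawer bed; it moved about 117 mm with the drawer.
- **Jar and blower:** look undisturbed; I did not measure them.
- **Arm:** clear of everything, fingertips about 0.27 m up.

During the first descent a finger may have brushed the right drawer's front lightly, with about 2 N. I moved it away before pushing the bar.

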